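Load a specimen bottle into the marked carousel compartment

ROBOT

A 7-joint arm with a two-finger parallel gripper is mounted at the origin on the work surface. World frame = base frame: x ahead of the robot, y to its left, z up, the work surface at z = 0. Lengths are in m, angles in rad, forces in N, time in s.
With the tool pointing down it reaches from about 0.35 to 0.775 m from the base axis. Payload 3.1 kg.
Tool frame: the origin (TCP) lies on the centre line of the jaws, within the pads' length; the fingertips stand 14 mm ahead of it and the grasp point (between the pads) lies 5 mm behind it; z points along the fingers, y is the direction in which the jaws open and shut (so a half turn about z gives the same grasp; the last joint's range is limited). The gripper opens to 85 mm and grips with 20 to 120 N. Pads are 22 mm wide; open, the fingers measure 114 mm over their backs; the gripper's body (76 mm by 85 mm) begins 54 mm behind the grasp point. The pads swing forward as they close: fully open they stand 13 mm farther back than shut.
Start: joints at [1.1, 0.311, 0.014, 1.512, -0.004, 1.319, -0.027], TCP at [0.229, -0.5, 0.212] pointing down, gripper open.
Joint ranges: [-2.7, 2.7], [-0.3, 1.91], [-1.27, 1.3], [0.12, 2.57], [-1.44, 4.58], [0.2, 2.03], [-3.05, 3.05]. Speed limits (rad/s): [2.79, 2.79, 3.14, 3.14, 3.14, 3.14, 3.14].

INTERFACE

Orientations are given as a rotation vector (axis times angle).
In Python, from station import manip gives the robot as it stands.
- The arm moves only by the shell command python3 -m jog 'ROWS'. ROWS is JSON, a list that holds one entry, the list of rows, each a list of 5 numbers: the finger opening in cm, from 0 to 8.54, then the shift along the tool's x, y, z in cm, then the turn about the tool's z in degrees. In form: [[[jaw, x, y, z, roll], ...]]. A call has 1 to 12 rows; each row shifts and turns the commanded pose from where the row before left it, along the tool's axes as they then stand; what a row does not reach is not made up. A row lasts 1/12 s, in which the tool goes at most 41.7 mm and 7.16 degrees, less where a joint would pass 70% of its speed; a pose out of reach is approached as far as the arm can. A call with a gripper value outside its range is refused whole. The fingers move at their own pace and stop on an object; the grip force is fixed at half the most. Time passes only in rows, so rows that do not move let the fingers close. It gives the time, the measured TCP pose, the force and the opening at its end, in the units of the state.
- manip.get_obs(): the state, without advancing time (a new reading comes with each control period).
- manip.snapshot(name): name is "scene" or "top" or "wrist"; returns the picture (400x640x3 uint8, blue, green, red); there is no depth.
- manip.camera_params(name): a dict with "intrinsics" (3x3 intrinsics, pixels), "R" (3x3) and "t" (3): a world point X has camera coordinates R X + t; the wrist camera has in their place "tool_from_camera" (4x4, takes a point from camera to tool coordinates, whose origin is the TCP and whose axes are the flange's). Camera axes: x right, y down, z forward; pixel columns grow to the right and rows downward; lengths in m; the calibration is good to about 2 mm. The wrist camera is an equidistant fisheye: a pixel r from the principal point sees the ray r / f radians off the axis. A picture is of the moment at which its call begins: read the wrist's pose just before it. camera_params takes no time and is no camera call.
- manip.hand_in(): hands the job in, once; it reports no verdict.
Trained networks look in the newest picture that a camera, given by its name, has taken for a name from the list of things; names that differ only in an ending like _2 or _b are one class to them, and where a whole thing is asked for, a point or a joint stands for the part that bears it (a point fixed in the world has none). Each returns a list of dicts, best first, with "confidence" (0 to 1); they miss things now and then, are a little off and sometimes report something else, mostly with a low value. They report only what shows in the picture. A call takes as long as a camera call. They do not tell look-alikes from the thing itself.
- manip.cut_out(query, camera): "mask" (400x640 bool, what is visible of it) and "extent" ([left, top, width, height] in pixels, round what is visible of it).
The state is a dict: "time": time; "q": joint angles; "qd": joint speeds; "effort": joint torques, N m; "eef_pos": TCP position; "tcp_rot": TCP orientation; "contact_force": force on the tool from outside, world axes, zero at the start; "ft_torque": the same for the moment, N m; "gripper_width": finger opening in m.
Only numpy, scipy, OpenCV 4.12 (cv2) and the standard library are available. Lean on these libraries where they do the work, as an engineer would, in place of code of your own. Each camera call takes 0.05 s, during which the arm holds its last target. There are 200 camera calls.

TASK

Turn the slotted cover of the sample carousel until its opening lies squarely over the compartment marked by the upright tab on the rim; then lower (do not drop) the tall white-capped specimen bottle through the opening, so that it stands upright on the compartment's floor, and let go, with the opening still squarely over that compartment. Leave the other things on the bench where they are.

Things in the scene. Friction and masses are not known exactly. Their poses are not given: they have to be found in the camera images.
- carousel: The sample carousel: a white round tub, 200 mm across, fixed to the bench at any yaw, with five equal wedge-shaped compartments under a turning slotted cover. Origin on its vertical axis at bench level; x axis towards the tab and the wanted compartment. The other four compartments hold short jars, up to 52 mm above the bench.
- compartment (a point): Floor centre of the wanted, empty compartment (the one with the tab): 65 mm from the carousel's axis, 8 mm above the bench, mid-way between its side walls; x axis points outward from the carousel's axis, z up. The compartment is a 72 degree wedge, from 20 to 96 mm from the axis, with 4 mm walls that reach 58 mm above the bench.
- tab_top (a point): Top centre of the upright white tab, 30 mm wide and 6 mm thick, on the outside of the carousel's rim, which marks the wanted compartment: it stands on that compartment's middle line, 103.5 mm from the carousel's axis; its top is 86 mm above the bench (20 mm above the cover).
- opening (a point): Centre of the cover's opening: at the cover's top, 66 mm above the bench, 65 mm from the axis; x axis outward. The cover is a flat grey disc, 200 mm across, 6 mm thick, on top of the tub. Its one opening is a 72 degree wedge like a compartment, about 69 mm wide at this point, open through the rim. It turns about the tub's axis with about 0.15 N m and stays where it is left.
- dial_grip (a point): On the carousel's axis, 94 mm above the bench: where to grip the cover's black bar handle. The bar is 64 mm long, 14 mm thick, from 70 to 108 mm above the bench, on a 54 mm round hub. It turns with the cover; its length is this point's y axis, square to the direction of the opening (the x axis).
- cover (a joint): Angle of the cover relative to the tub (rad), growing anticlockwise seen from above; 0 (or a whole turn) when the opening is exactly over the marked compartment. It turns freely either way (stops at -12 and 12); starts between 1.2 and 5.1.
- bottle_mid (a point): Centre of the specimen bottle: a straight upright cylinder of clear glass with a white cap of the same width, 40 mm across, 130 mm tall, about 160 g, on the bench to the robot's right. The point is 65 mm above its foot. Grip it 90 mm or more above its foot, so that the fingers stay above the cover when it stands in the compartment.
- amber: Bystander: amber bottle 68 mm in diameter, 150 mm tall; origin at the centre of its foot.
- jar: Bystander: squat jar with black cap, 60 mm in diameter, 60 mm tall; origin at the centre of its foot.
- wash: Bystander: white wash bottle with a black collar and a bent spout, 68 mm in diameter, 185 mm tall; origin at the centre of its foot.
- dish: Bystander: covered glass dish, 94 mm in diameter, 18 mm high; origin at the centre of its underside.
- forceps: Bystander: steel forceps, 150 mm long, 20 mm wide, 10 mm high, lying on the bench; origin at the centre of its underside.
Mind the look-alikes: they are no part of the job. What is shaped like the part that bears bottle_mid but turquoise or yellow is not meant.

How it is judged:
On the way:
1. the opening lies over the marked compartment (centres within 10 mm) and the cover is at rest, the bottle still outside (horizontal distance between opening and compartment below 0.01 m and velocity of joint cover between -0.1 and 0.1 rad/s and not (horizontal distance between bottle_mid and compartment below 0.022 m and z of bottle_mid in the frame of compartment below 0.07 m and angle between bottle_mid's own z axis and vertical below 0.12 rad)), for 0.3 s.
At the end, for the whole second after the job is handed in: The opening's centre is within 10 mm (about 9 degrees) of the marked compartment's centre seen from above; the bottle stands in that compartment, on its floor (its centre less than 70 mm above the floor), within 22 mm of the compartment's centre, tilted less than 0.12 rad, at rest (horizontal distance between opening and compartment below 0.01 m and horizontal distance between bottle_mid and compartment below 0.022 m and z of bottle_mid in the frame of compartment below 0.07 m and angle between bottle_mid's own z axis and vertical below 0.12 rad and linear speed of bottle below 0.02 m/s); the robot touches nothing.
It fails at once if a bystander is moved by more than 30 mm (distance of any of amber, jar, wash, dish, forceps from where it was at the start of the episode above 0.03 m).
It fails at once if the bottle is dropped into the compartment (falls faster than 0.7 m/s there) (horizontal distance between bottle_mid and compartment below 0.035 m and z of bottle_mid in the frame of compartment below 0.12 m and linear speed of bottle above 0.7 m/s).
It also fails if it takes over 72 s, if anything falls off the work surface, if the arm or the gripper's body presses on something with over 40 N, if the wrist force passes 120 N, or if a joint passes its speed limit or range.

## Working session

There is one attempt and no reset: what is moved stays moved. The work goes in short steps, Python scripts to look and compute and a shell command to move; the robot and the scene stay as the last step left them, time stands still between calls to the robot, and variables do not carry over. Pictures are saved under pics/ and viewed, about 8 in all and at most 12, crops included, and the job is handed in when it is done.

```bash
mkdir -p pics; ls; python3 - <<'E'
from station import manip
import cv2,numpy as np
o=manip.get_obs();print({k:np.round(v,3) for k,v in o.items()})
a=manip.snapshot("scene");b=manip.snapshot("top")
cv2.imwrite("pics/a.png",a);cv2.imwrite("pics/b.png",b)
for c in("scene","top","wrist"):print(c,manip.camera_params(c))
for q in("bottle_mid","tab_top","dial_grip","carousel","cover"):
  for c in("scene","top"):
    print(q,c,[(round(d["confidence"],2),d["extent"]) for d in manip.cut_out(q,c)][:4])
E
```

```text
pics
{'time': np.float64(0.0), 'q': array([ 1.1  ,  0.312,  0.014,  1.513, -0.004,  1.319, -0.027]), 'qd': array([ 0.001,  0.001,  0.001,  0.   ,  0.   ,  0.001, -0.001]), 'effort': array([ 0.0000e+00, -3.7992e+01,  1.4600e-01, -2.3059e+01,  1.2000e-02,
        1.4000e-02,  0.0000e+00]), 'eef_pos': array([ 0.228, -0.499,  0.211]), 'tcp_rot': array([-3.067e+00, -6.680e-01,  1.000e-03]), 'contact_force': array([0.127, 0.014, 0.206]), 'ft_torque': array([-0.   ,  0.04 , -0.028]), 'gripper_width': np.float64(0.086)}
scene {'intrinsics': array([[470.84322759,   0.        , 320.47837196],
       [  0.        , 470.84322759, 202.41570055],
       [  0.        ,   0.        ,   1.        ]]), 'R': array([[-0.71314622,  0.70099346,  0.00553517],
       [ 0.48119038,  0.49524399, -0.72331819],
       [-0.50978258, -0.51316817, -0.69049269]]), 't': array([ 0.36938506, -0.19966763,  1.54818473])}
top {'intrinsics': array([[374.59784493,   0.        , 313.77980518],
       [  0.        , 374.59784493, 199.94510899],
       [  0.        ,   0.        ,   1.        ]]), 'R': array([[-1.38286513e-03
[... 804 characters left out ...]
(0.83, [226.3, 111.1, 17.0, 39.1]), (0.69, [241.4, 124.8, 19.0, 42.5]), (0.59, [262.2, 109.2, 11.5, 42.3])]
bottle_mid top [(0.84, [427.0, 220.3, 23.3, 14.7]), (0.61, [399.7, 210.7, 21.9, 22.6]), (0.53, [407.4, 239.7, 22.2, 14.5]), (0.53, [404.8, 189.3, 20.9, 17.8])]
tab_top scene [(0.66, [286.5, 208.0, 87.4, 85.0])]
tab_top top [(0.9, [247.0, 168.7, 64.6, 63.2])]
dial_grip scene [(0.79, [291.0, 210.6, 79.7, 57.5])]
dial_grip top [(0.8, [247.8, 166.3, 62.1, 57.5])]
carousel scene [(0.66, [242.8, 124.1, 18.0, 44.4]), (0.6, [288.5, 207.3, 87.5, 84.0])]
carousel top [(0.67, [251.3, 167.0, 60.0, 67.0])]
cover scene [(0.9, [293.3, 209.4, 77.7, 58.5])]
cover top [(0.7, [245.4, 170.0, 63.8, 59.0])]
```

```bash
python3 - <<'E'
import cv2,numpy as np
a=cv2.imread("pics/a.png");b=cv2.imread("pics/b.png")
r=lambda i,w,h:cv2.resize(i,(w,h),interpolation=cv2.INTER_CUBIC)
A=r(a[90:310,190:390],400,440); 
B=r(b[140:250,230:450],800,400)
cv2.imwrite("pics/c.png",B)
cv2.imwrite("pics/d.png",r(a[90:310,180:400],600,600))
E
```

```text
(no output)
```

View pics/c.png

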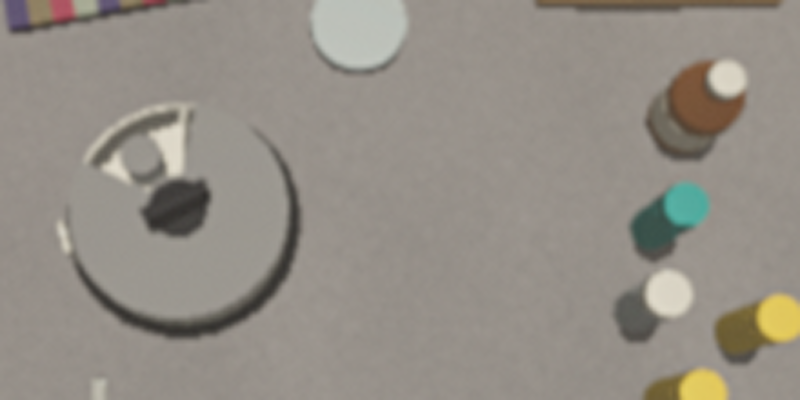

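View pics/d.png

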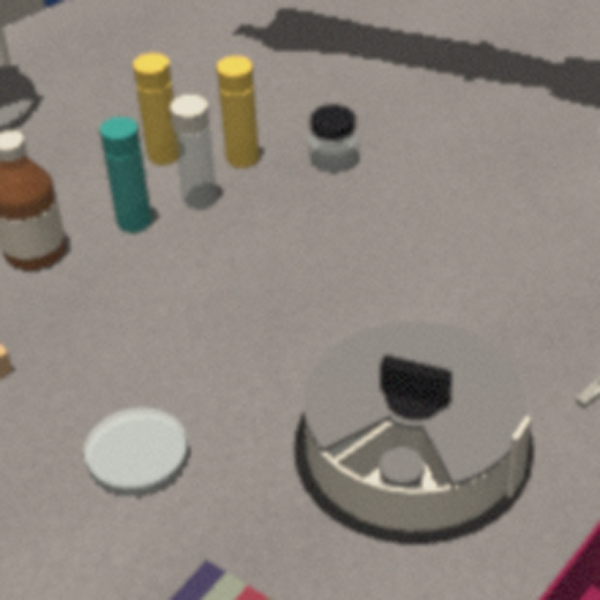

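```bash
cat > h.py <<'E'
from station import manip
import cv2,numpy as np
from scipy.spatial.transform import Rotation as Ro
def ray(cam,u,v,z):
    p=manip.camera_params(cam);K=p["intrinsics"];R=p["R"];t=p["t"]
    C=-R.T@t;d=R.T@np.linalg.inv(K)@[u,v,1]
    return C+d*(z-C[2])/d[2]
def proj(cam,X):
    p=manip.camera_params(cam);x=p["intrinsics"]@(p["R"]@X+p["t"]);return x[:2]/x[2]
def wproj(X,o):
    # X (N,3) world -> fisheye pixels
    p=manip.camera_params("wrist");T=p["tool_from_camera"];K=p["intrinsics"]
    R=Ro.from_rotvec(o["tcp_rot"]).as_matrix()
    Y=((np.atleast_2d(X)-o["eef_pos"])@R-T[:3,3])@T[:3,:3]
    r=np.hypot(Y[:,0],Y[:,1]);th=np.arctan2(r,Y[:,2])
    return Y[:,:2]/r[:,None]*th[:,None]*K[0,0]+K[:2,2]
def wray(u,v,z,o):
    p=manip.camera_params("wrist");T=p["tool_from_camera"];K=p["intrinsics"]
    d=np.array([u-K[0,2],v-K[1,2]])/K[0,0];th=np.hypot(*d)
    c=np.r_[d/th*np.sin(th),np.cos(th)]
    R=Ro.from_rotvec(o["tcp_rot"]).as_matrix()
    C=R@T[:3,3]+o["eef_pos"];w=R@T[:3,:3]@c
    return C+w*(z-C[2])/w[2]
E
python3 - <<'E'
from h import *
np.set_printoptions(precision=4,suppress=True)
b=lambda x,y:(230+x/3.636,140+y/3.636)
a=lambda x,y:(180+x/2.727,90+y/2.727)
P=lambda n,*l:print(n,*l)
P("cap",ray("top",*b(668,294),.13),ray("scene",*a(189,105),.13))
P("tab",ray("top",*b(64,236),.086),ray("scene",*a(521,427),.086))
P("bar",ray("top",*b(178,204),.108),ray("scene",*a(417,366),.108))
P("bar ends",ray("top",*b(145,215),.108),ray("top",*b(209,190),.108))
P("disc l/r",ray("top",*b(68,215),.066),ray("top",*b(290,215),.066),ray("top",*b(180,322),.066))
P("wedge corners",ray("top",*b(88,160),.066),ray("top",*b(188,108),.066))
for n,p in dict(tur=(687,205),y1=(778,318),y2=(703,388)).items():P(n,ray("top",*b(*p),.13))
P("amber",ray("top",*b(727,78),.15))
E
```

```text
cap [ 0.4929 -0.3238  0.13  ] [ 0.4937 -0.3215  0.13  ]
tab [0.5505 0.1994 0.086 ] [0.5512 0.2023 0.086 ]
bar [0.5752 0.0965 0.108 ] [0.5789 0.1036 0.108 ]
bar ends [0.5655 0.1252 0.108 ] [0.5878 0.0695 0.108 ]
disc l/r [0.5731 0.1998 0.066 ] [ 0.573  -0.0015  0.066 ] [0.4758 0.0969 0.066 ]
wedge corners [0.6241 0.183  0.066 ] [0.6731 0.0924 0.066 ]
tur [ 0.57  -0.344  0.13 ]
y1 [ 0.4723 -0.4164  0.13  ]
y2 [ 0.4133 -0.3495  0.13  ]
amber [ 0.6775 -0.3783  0.15  ]
```

```bash
python3 -m jog '[[[8.5,2.8,-2,-0.4,0],[8.5,2.8,-2,-0.4,0],[8.5,2.8,-2,-0.4,0],[8.5,2.8,-2,-0.4,0],[8.5,2.8,-2,-0.4,0],[8.5,2.8,-2,-0.4,0],[8.5,2.8,-2,-0.4,0],[8.5,2.8,-2,-0.4,0],[8.5,2.8,-2,-0.4,0],[8.5,2.8,-2,-0.4,0]]]'
python3 -m jog '[[[8.5,2.8,-2,0,0],[8.5,2.8,-2,0,0],[8.5,2.8,-2,0,0],[8.5,2.8,-2,0,0],[8.5,2.8,-2,0,0],[8.5,2.8,-2,0,0],[8.5,2.8,-2,0,0],[8.5,2.8,-2,0,0],[8.5,2.8,-2,0,0],[8.5,2.8,-2,0,0]]]'
python3 -m jog '[[[8.5,0,0,0,-7],[8.5,0,0,0,-7],[8.5,0,0,0,-7],[8.5,0,0,0,-7],[8.5,0,0,0,-7],[8.5,0,0,0,-7],[8.5,0,0,0,-7],[8.5,0,0,0,-7],[8.5,0,0,0,-7],[8.5,0,0,0,-7],[8.5,0,0,0,-7],[8.5,0,0,0,-7]]]'
python3 -m jog '[[[8.5,0,0,0,-6],[8.5,0,0,0,0],[8.5,0,0,0,0]]]'
python3 - <<'E'
from h import *
np.set_printoptions(precision=4,suppress=True)
o=manip.get_obs();im=manip.snapshot("wrist")
print(o["eef_pos"],o["tcp_rot"],o["q"])
np.save("o1.npy",o,allow_pickle=True)
for q in("dial_grip","cover","tab_top"):
    print(q,[(round(d["confidence"],2),d["extent"]) for d in manip.cut_out(q,"wrist")][:2])
c=im.copy()
ax=np.array([.5755,.0995])
t=np.linspace(0,2*np.pi,90)
for z,r in((.066,.1),(.066,.065)):
    for p in wproj(np.c_[ax[0]+r*np.cos(t),ax[1]+r*np.sin(t),0*t+z],o):cv2.circle(c,tuple(int(round(x)) for x in p),0,(0,0,255) if r>.09 else (255,0,0),-1)
for X in([.551,.2005,.086],[*ax,.108]):
    cv2.circle(c,tuple(int(round(x)) for x in wproj(np.array(X),o)[0]),2,(0,255,0),-1)
cv2.imwrite("pics/w1raw.png",im);cv2.imwrite("pics/w1.png",cv2.resize(c,(800,500)))
E
```

```text
time: 1.43
eef_pos: [0.4007, -0.2004, 0.2526]
tcp_rot: [3.069, 0.668, 0.001]
contact_force: [0.3, -0.1, -0.1]
gripper_width: 0.0852
time: 2.27
eef_pos: [0.5724, 0.0977, 0.2521]
tcp_rot: [3.07, 0.668, 0.0]
contact_force: [0.6, 0.0, 0.5]
gripper_width: 0.0851
time: 3.27
eef_pos: [0.5717, 0.0962, 0.2521]
tcp_rot: [1.827, 2.556, -0.0]
contact_force: [-0.2, 0.2, 0.6]
gripper_width: 0.0849
time: 3.52
eef_pos: [0.5717, 0.0962, 0.252]
tcp_rot: [-1.702, -2.641, -0.0]
contact_force: [-0.3, 0.7, 0.2]
gripper_width: 0.0845
[0.5717 0.0962 0.252 ] [-1.7018 -2.6405 -0.    ] [ 0.3147  0.4576 -0.7788  1.3283  0.3167  1.4809 -0.0135]
dial_grip [(0.81, [244.0, 83.8, 151.4, 165.8])]
cover [(0.55, [245.4, 81.0, 154.7, 166.8])]
tab_top [(0.82, [241.2, 76.9, 169.7, 169.9]), (0.63, [245.2, 83.2, 154.4, 164.5])]
```

View pics/w1.png

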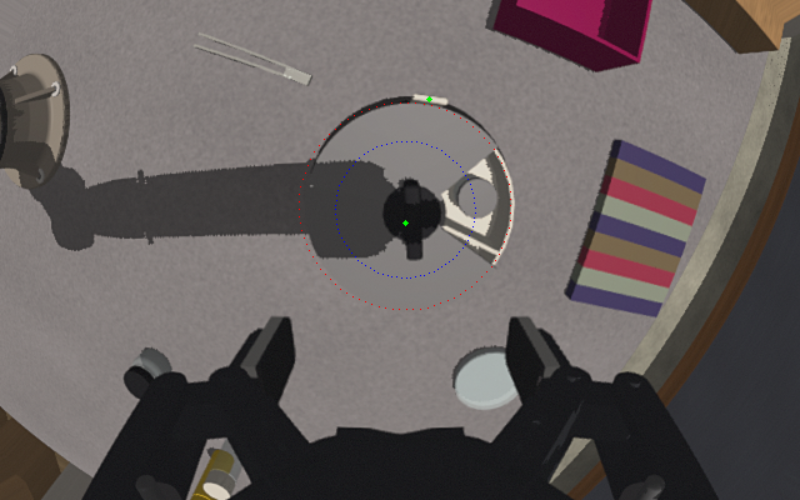

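```bash
python3 - <<'E'
import cv2
i=cv2.imread("pics/w1raw.png")[70:250,232:432]
cv2.imwrite("pics/w1c.png",cv2.resize(i,(660,594),interpolation=cv2.INTER_CUBIC))
E
```

```text
(no output)
```

View pics/w1c.png

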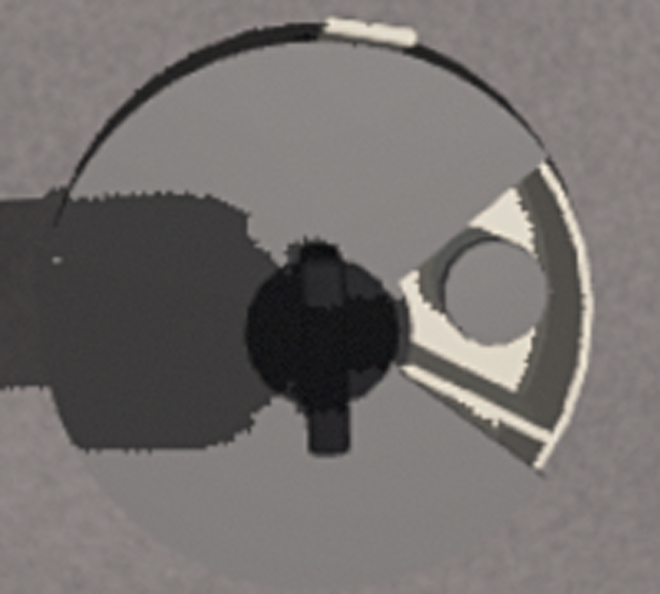

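```bash
python3 - <<'E'
from h import *
np.set_printoptions(precision=4,suppress=True)
o=np.load("o1.npy",allow_pickle=True).item()
w=lambda x,y,z:wray(232+(x+.5)/3.3-.5,70+(y+.5)/3.3-.5,z,o)[:2]
from scipy.optimize import least_squares
pts=np.array([w(x,y,.066) for x,y in((320,40),(200,66),(105,140),(450,62),(545,163),(545,472),(80,448),(57,390))])
s=least_squares(lambda p:np.hypot(*(pts-p[:2]).T)-p[2],[.57,.1,.1]);print(s.x,s.fun*1000)
s=least_squares(lambda p:np.hypot(*(pts-p[:2]).T)-.1,[.57,.1]);c=s.x;print(c,s.fun*1000)
tab=w(371,31,.086);print("tab",tab)
b1,b2=w(320,247,.108),w(328,452,.108);print("bar",b1,b2,(b1+b2)/2,np.hypot(*(b1-b2)))
print("hub",w(323,332,.07))
A=lambda v:np.degrees(np.arctan2(v[1],v[0]))
print("tab ang",A(tab-c),"r",np.hypot(*(tab-c)),"bar ang",A(b1-b2),"corners",A(w(545,163,.066)-c),A(w(545,472,.066)-c))
R=Ro.from_rotvec(o["tcp_rot"]).as_matrix();print("tool y yaw",A(R[:2,1]),R.T@(np.r_[c,.094]-o["eef_pos"]))
E
```

```text
[0.5807 0.1032 0.0991] [-0.363   0.1257  0.092   2.4354 -2.6564  0.8521  0.2643 -0.7501]
[0.5812 0.1027] [-0.6118 -0.0805 -0.1938  2.0142 -3.3744 -0.6515 -0.732  -1.5777]
tab [0.5521 0.2006]
bar [0.5649 0.1327] [0.5947 0.0743] [0.5798 0.1035] 0.06552733437176513
hub [0.5813 0.1019]
tab ang 106.51866764013377 r 0.10213753701614389 bar ang 117.05222985093896 corners 62.14000080574356 -8.648511867698662
tool y yaw 24.3969689656621 [0.0019 0.0113 0.158 ]
```

```bash
python3 -m jog '[[[8.5,0.2,1.1,2,-2.6],[8.5,0,0,2.5,0],[8.5,0,0,2.5,0],[8.5,0,0,2.5,0],[8.5,0,0,2.5,0],[8.5,0,0,2.2,0],[8.5,0,0,1,0],[8.5,0,0,1,0],[8.5,0,0,0,0]]]'
python3 -m jog '[[[0,0,0,0,0],[0,0,0,0,0],[0,0,0,0,0],[0,0,0,0,0],[0,0,0,0,0],[0,0,0,0,0],[0,0,0,0,0],[0,0,0,0,0],[0,0,0,0,0],[0,0,0,0,0]]]'; python3 -c "
from h import *
o=manip.get_obs();print(o['q'].round(2),o['contact_force'].round(1),o['ft_torque'].round(2))"
```

```text
time: 4.47
eef_pos: [0.5799, 0.1024, 0.0885]
tcp_rot: [-1.637, -2.679, 0.003]
contact_force: [-0.1, -0.7, 0.4]
gripper_width: 0.0854
time: 5.3
eef_pos: [0.5808, 0.1029, 0.09]
tcp_rot: [-1.637, -2.681, 0.0]
contact_force: [0.0, -0.4, -0.2]
gripper_width: 0.0002
[ 0.29  0.59 -0.73  1.55  0.42  1.16 -0.06] [ 0.  -0.4 -0.2] [ 0.    0.01 -0.01]
```

```bash
python3 - <<'E'
from h import *
im=manip.snapshot("wrist");s=manip.snapshot("scene");t=manip.snapshot("top")
cv2.imwrite("pics/x.png",np.hstack([cv2.resize(im[80:400,200:440],(396,528)),cv2.resize(s[170:310,270:390],(396,462))[:528] if 0 else cv2.resize(s[170:330,270:390],(396,528))]))
E
```

```text
(no output)
```

View pics/x.png

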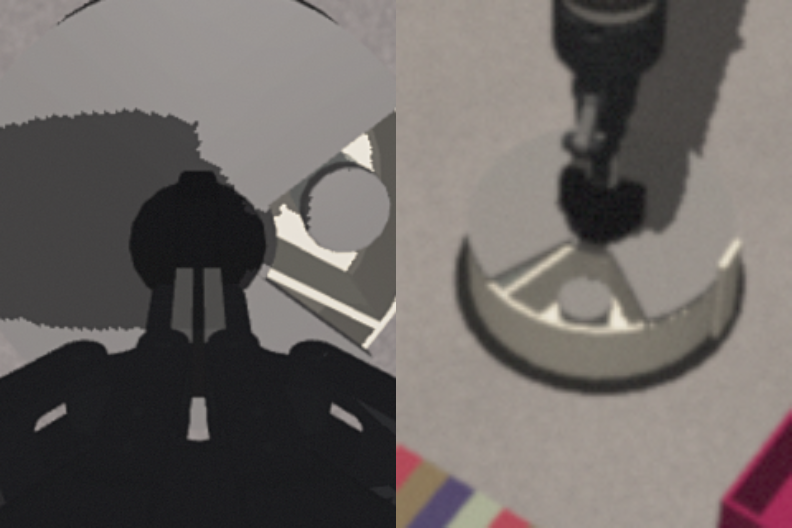

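```bash
python3 - <<'E'
from h import *
np.set_printoptions(precision=4,suppress=True)
o=manip.get_obs();R=Ro.from_rotvec(o["tcp_rot"]).as_matrix()
for n,p in dict(tip=(0,0,.014),tipfront=(.011,0,.014),tcp=(.011,0,0),grasp=(.011,0,-.005),barend=(.032,0,-.018),barendL=(.032,-.007,-.018),barbot=(.032,0,.02),hubedge=(.027,0,.02)).items():
    q=wproj(o["eef_pos"]+R@np.array(p),o)[0];print(n,((q-[200,80])*1.65).round(0))
print(o["gripper_width"])
E
```

```text
tip [197. 249.]
tipfront [197. 222.]
tcp [197. 236.]
grasp [197. 242.]
barend [197. 194.]
barendL [174. 194.]
barbot [197. 163.]
hubedge [197. 176.]
-0.00020263439157282122
```

```bash
python3 -m jog '[[[0,0,0,0,-4],[0,0,0,0,-4],[0,0,0,0,0]]]'; python3 - <<'E'
from h import *
np.set_printoptions(precision=4,suppress=True)
o=manip.get_obs();R=Ro.from_rotvec(o["tcp_rot"]).as_matrix();print(o["ft_torque"],o["gripper_width"])
im=manip.snapshot("wrist")
cv2.imwrite("pics/y.png",cv2.resize(im[150:350,200:440],(720,600),interpolation=cv2.INTER_CUBIC))
o1=np.load("o1.npy",allow_pickle=True).item();R1=Ro.from_rotvec(o1["tcp_rot"]).as_matrix()
for p in((.011,-.0427,.001),(-.011,-.0427,.001),(.011,-.0427,-.02)):print((wproj(o1["eef_pos"]+R1@np.array(p),o1)[0]*1.25).round())
E
```

```text
time: 5.7
eef_pos: [0.5808, 0.1029, 0.09]
tcp_rot: [-1.445, -2.789, -0.0]
contact_force: [0.1, -0.4, 0.1]
gripper_width: 0.0
[-0.0315  0.0458 -0.0025] 2.9213417090233048e-05
[308. 277.]
[312. 319.]
[297. 296.]
```

View pics/y.png

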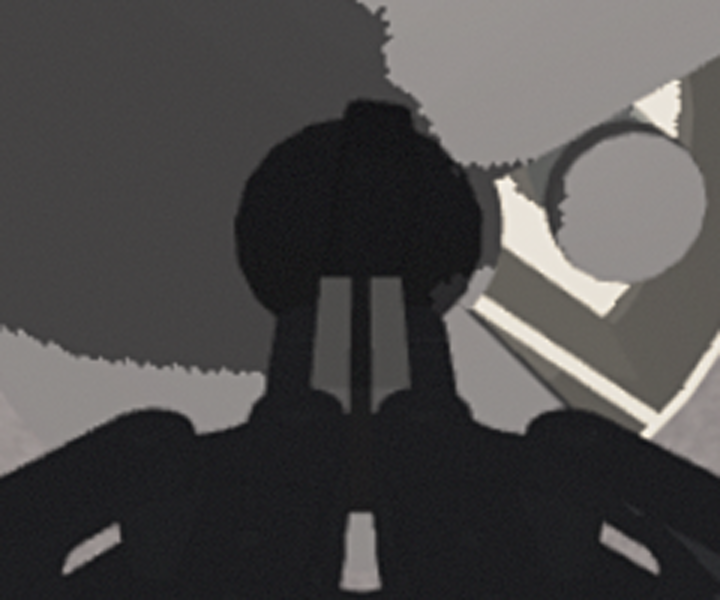

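```bash
python3 - <<'E'
from h import *
np.set_printoptions(precision=1,suppress=True)
o=manip.get_obs();c=np.array([.5805,.103]);z0=o["eef_pos"].copy()
t=np.linspace(0,2*np.pi,73);a=np.radians(26.9)
for dz in(0,.01,.02,.03,.04):
    o["eef_pos"]=z0+[0,0,dz]
    q=(wproj(np.c_[c[0]+.027*np.cos(t),c[1]+.027*np.sin(t),0*t+.07],o)-[200,150])*3
    e=np.array([-np.sin(a),np.cos(a)])
    k=(wproj(np.array([[*(c+.032*e+s*np.array([np.cos(a),np.sin(a)])*.007),z] for z in(.108,.07) for s in(-1,1)]),o)-[200,150])*3
    R=Ro.from_rotvec(o["tcp_rot"]).as_matrix()
    j=(wproj(np.array([[*(c+.096*np.array([np.cos(a-.628),np.sin(a-.628)])),.066]]),o)-[200,150])*3
    print(dz,"hub x",q[:,0].min(),q[:,0].max(),"y",q[:,1].min(),"bar end",k.ravel(),"corner",j)
E
```

```text
0 hub x 233.03900889454286 484.1329633568605 y 108.21472993370037 bar end [343.7 136.7 428.  148.3 346.8  81.3 414.9  90.9] corner [[627.2 459.9]]
0.01 hub x 238.70828463899585 478.5835536993964 y 95.81674862225282 bar end [344.7 119.7 424.  130.7 347.5  70.1 412.3  79.3] corner [[618.2 437.8]]
0.02 hub x 243.88516063962828 473.48876113364065 y 84.56416865651937 bar end [345.5 104.6 420.5 115.1 348.1  60.  409.8  68.8] corner [[609.7 417. ]]
0.03 hub x 248.6588371077516 468.8173305062447 y 74.30815850046221 bar end [346.3  91.1 417.3 101.1 348.6  50.8 407.6  59.2] corner [[601.7 397.5]]
0.04 hub x 253.07226237688258 464.4983420285064 y 64.92414114184135 bar end [347.   79.  414.4  88.5 349.1  42.4 405.6  50.4] corner [[594.  379.1]]
```

```bash
python3 -m jog '[[[8.5,0,0,0,4],[8.5,0,0,0,4],[8.5,0,0,0,0],[8.5,0,0,0,0],[8.5,0,0,0,0],[8.5,0,0,0,0],[8.5,0,0,0,0],[8.5,0,0,0,0]]]'; python3 - <<'E'
from h import *
np.set_printoptions(precision=4,suppress=True)
im=manip.snapshot("wrist")
cv2.imwrite("pics/z.png",cv2.resize(im[130:400,180:460],(800,600) if 0 else (622,600),interpolation=cv2.INTER_CUBIC))
E
```

```text
time: 6.42
eef_pos: [0.5808, 0.1028, 0.0901]
tcp_rot: [-1.637, -2.681, -0.0]
contact_force: [0.2, -0.4, -0.2]
gripper_width: 0.085
```

View pics/z.png

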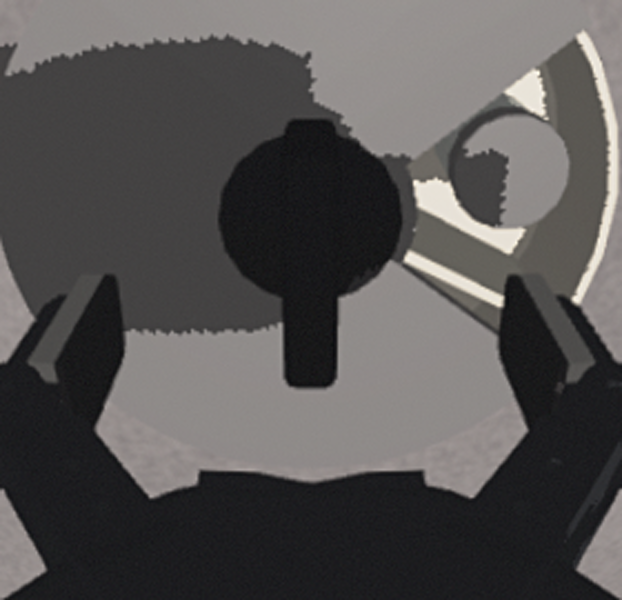

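```bash
python3 -m jog '[[[8.5,0,0,1,0],[8.5,0,0,1,0],[8.5,0,0,0.6,0],[8.5,0,0,0.6,0],[8.5,0,0,0,0]]]'
python3 -m jog '[[[0,0,0,0,0],[0,0,0,0,0],[0,0,0,0,0],[0,0,0,0,0],[0,0,0,0,0],[0,0,0,0,0],[0,0,0,0,0],[0,0,0,0,0],[0,0,0,0,0],[0,0,0,0,0]]]'
```

```text
time: 6.88
eef_pos: [0.5793, 0.1022, 0.0558]
tcp_rot: [-1.636, -2.679, 0.004]
contact_force: [0.6, 0.1, -0.9]
gripper_width: 0.0852
time: 7.72
eef_pos: [0.5807, 0.1027, 0.0586]
tcp_rot: [1.637, 2.681, -0.001]
contact_force: [-3.2, -1.0, 5.2]
gripper_width: 0.013
```

```bash
python3 -m jog '[[[0,0,0,0,-2],[0,0,0,0,-4],[0,0,0,0,-6],[0,0,0,0,-6],[0,0,0,0,-6],[0,0,0,0,-6],[0,0,0,0,-6],[0,0,0,0,-6]]]'
python3 -m jog '[[[0,0,0,0,-6],[0,0,0,0,-6],[0,0,0,0,-6],[0,0,0,0,-6],[0,0,0,0,-6],[0,0,0,0,-4],[0,0,0,0,-3],[0,0,0,0,-0.4],[0,0,0,0,0],[0,0,0,0,0],[0,0,0,0,0]]]'
python3 - <<'E'
from h import *
np.set_printoptions(precision=4,suppress=True)
o=manip.get_obs();R=Ro.from_rotvec(o["tcp_rot"]).as_matrix();print(np.degrees(np.arctan2(R[1,1],R[0,1])),o["q"],o["ft_torque"])
E
```

```text
time: 8.38
eef_pos: [0.5801, 0.1021, 0.0586]
tcp_rot: [-0.562, -3.09, 0.003]
contact_force: [-5.2, -3.0, 7.2]
gripper_width: 0.0131
time: 9.3
eef_pos: [0.5801, 0.1014, 0.0585]
tcp_rot: [0.45, -3.107, 0.004]
contact_force: [-5.0, -3.2, 7.7]
gripper_width: 0.0134
106.5002620663264 [ 0.4425  0.7537 -1.0254  1.5797  0.679   1.2041  1.1409] [-0.502   0.8698 -0.0596]
```

```bash
python3 -m jog '[[[8.5,0,0,0,0],[8.5,0,0,0,0],[8.5,0,0,0,0],[8.5,0,0,0,0],[8.5,0,0,0,0],[8.5,0,0,-1,0],[8.5,0,0,-3,0],[8.5,0,0,-3.5,0],[8.5,0,0,-3.5,0],[8.5,0,0,-3.5,0],[8.5,0,0,-3.5,0],[8.5,0,0,-1,0]]]'
python3 -m jog '[[[8.5,0,0,0,0],[8.5,0,0,0,0]]]'
python3 - <<'E'
from h import *
o=manip.get_obs();im=manip.snapshot("wrist");t=manip.snapshot("top")
np.save("o2.npy",o,allow_pickle=True)
cv2.imwrite("pics/w2raw.png",im)
q=wproj(np.array([.5805,.103,.066]),o)[0];print(q)
x,y=int(q[0])-100,max(0,int(q[1])-100);print("off",x,y)
cv2.imwrite("pics/w2.png",cv2.resize(im[y:y+180,x:x+200],(660,594),interpolation=cv2.INTER_CUBIC))
E
```

```text
time: 10.3
eef_pos: [0.5829, 0.1052, 0.2552]
tcp_rot: [-0.452, 3.099, 0.004]
contact_force: [0.4, 0.3, 0.8]
gripper_width: 0.0848
time: 10.47
eef_pos: [0.5809, 0.103, 0.2483]
tcp_rot: [-0.453, 3.108, -0.0]
contact_force: [0.4, 0.4, -0.9]
gripper_width: 0.0849
[320.17964748 171.03924305]
off 220 71
```

View pics/w2.png

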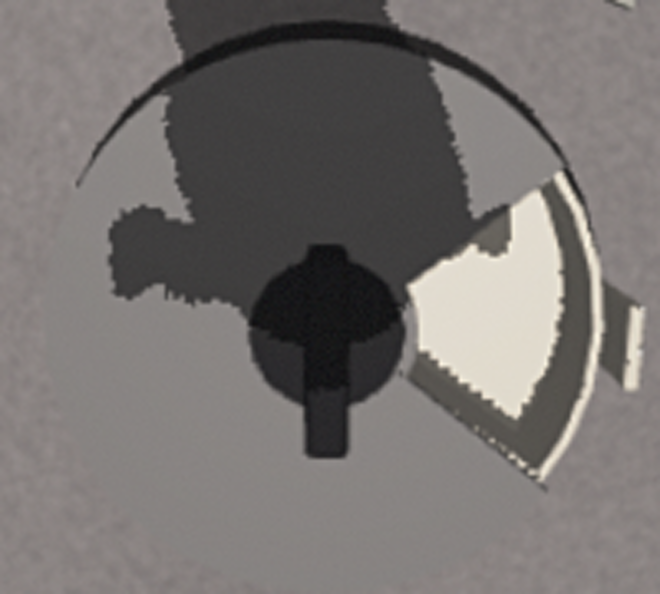

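```bash
python3 - <<'E'
from h import *
np.set_printoptions(precision=4,suppress=True)
from scipy.optimize import least_squares
o=np.load("o2.npy",allow_pickle=True).item()
w=lambda x,y,z:wray(220+(x+.5)/3.3-.5,71+(y+.5)/3.3-.5,z,o)[:2]
pts=np.array([w(x,y,.066) for x,y in((330,42),(190,72),(78,187),(450,72),(562,168),(545,487),(47,345),(235,585))])
s=least_squares(lambda p:np.hypot(*(pts-p[:2]).T)-.1,[.57,.1]);c=s.x;print(c,s.fun*1000)
tab=w(634,347,.086);b1,b2=w(327,245,.108),w(327,458,.108)
A=lambda v:np.degrees(np.arctan2(v[1],v[0]))
print("tab",tab,A(tab-c),np.hypot(*(tab-c)),"bar-90",A(b1-b2)-90,(b1+b2)/2,"hub",w(327,330,.07))
p,q=A(w(562,168,.066)-c),A(w(545,487,.066)-c);print(p,q,(p+q)/2)
E
```

```text
[0.5825 0.1008] [ 0.4074  1.3041 -0.4652  0.0269  0.4592 -0.8394 -1.2306  2.2707]
tab [0.5514 0.2006] 107.3136085277204 0.1045659588312401 bar-90 -253.46111183045372 [0.5788 0.1009] hub [0.5797 0.1011]
142.7213670395176 71.64834012728846 107.18485358340303
```

```bash
python3 -m jog '[[[8.5,1.71,-3.19,0,0],[8.5,1.71,-3.19,0,0],[8.5,1.71,-3.19,0,0],[8.5,1.71,-3.19,0,0],[8.5,1.71,-3.19,0,0],[8.5,1.71,-3.19,0,0],[8.5,1.71,-3.19,0,0],[8.5,1.71,-3.19,0,0],[8.5,1.71,-3.19,0,0],[8.5,1.71,-3.19,0,0],[8.5,1.71,-3.19,0,0],[8.5,1.71,-3.19,0,0]]]'
python3 -m jog '[[[8.5,0,0,0,7],[8.5,0,0,0,7],[8.5,0,0,0,7],[8.5,0,0,0,7],[8.5,0,0,0,7],[8.5,0,0,0,7],[8.5,0,0,0,7],[8.5,0,0,0,7],[8.5,0,0,0,7],[8.5,0,0,0,7],[8.5,0,0,0,7],[8.5,0,0,0,7]]]'
python3 -m jog '[[[8.5,0,0,0,7],[8.5,0,0,0,7],[8.5,0,0,0,7],[8.5,0,0,0,7],[8.5,0,0,0,7],[8.5,0,0,0,7],[8.5,0,0,0,7],[8.5,0,0,0,7],[8.5,0,0,0,7],[8.5,0,0,0,7],[8.5,0,0,0,7],[8.5,0,0,0,5.5]]]'
python3 -m jog '[[[8.5,0,0,0,0],[8.5,0,0,0,0],[8.5,0,0,0,0]]]'
python3 - <<'E'
from h import *
np.set_printoptions(precision=4,suppress=True)
o=manip.get_obs();im=manip.snapshot("wrist")
np.save("o3.npy",o,allow_pickle=True);R=Ro.from_rotvec(o["tcp_rot"]).as_matrix()
print(o["q"],np.degrees(np.arctan2(R[1,1],R[0,1])))
q=wproj(np.array([[.493,-.3225,.13],[.57,-.344,.13],[.4723,-.4164,.13],[.4133,-.3495,.13],[.493,-.3225,0]]),o);print(q)
print([(round(d["confidence"],2),d["extent"]) for d in manip.cut_out("bottle_mid","wrist")])
cv2.imwrite("pics/w3raw.png",im)
cv2.imwrite("pics/w3.png",cv2.resize(im[20:300,160:500],(728,600),interpolation=cv2.INTER_CUBIC))
E
```

```text
time: 11.57
eef_pos: [0.4914, -0.3244, 0.2458]
tcp_rot: [0.452, -3.105, -0.003]
contact_force: [0.5, 0.2, 0.1]
gripper_width: 0.0846
time: 12.57
eef_pos: [0.492, -0.3225, 0.2455]
tcp_rot: [-1.749, -2.604, 0.001]
contact_force: [0.6, 0.8, -0.5]
gripper_width: 0.0853
time: 13.57
eef_pos: [0.4919, -0.3224, 0.2454]
tcp_rot: [-3.033, -0.805, 0.006]
contact_force: [-0.2, 0.5, 0.6]
gripper_width: 0.0852
time: 13.82
eef_pos: [0.4927, -0.3225, 0.2468]
tcp_rot: [-3.032, -0.818, 0.003]
contact_force: [0.8, -0.1, -0.2]
gripper_width: 0.085
[ 0.9041  0.4292 -0.5315  1.3145  0.2136  1.4564 -0.6562] -59.81518944349217
[[319.8541 186.4829]
 [382.7747 127.9046]
 [388.6937 247.8663]
 [303.6893 263.3779]
 [320.0239 160.4251]]
[(0.9, [302.7, 146.2, 38.7, 60.6]), (0.8, [349.2, 103.7, 55.3, 43.9]), (0.72, [287.1, 211.0, 30.5, 69.3]), (0.69, [356.3, 193.5, 52.6, 71.2]), (0.38, [26.6, 59.7, 26.1, 76.5])]
```

View pics/w3.png

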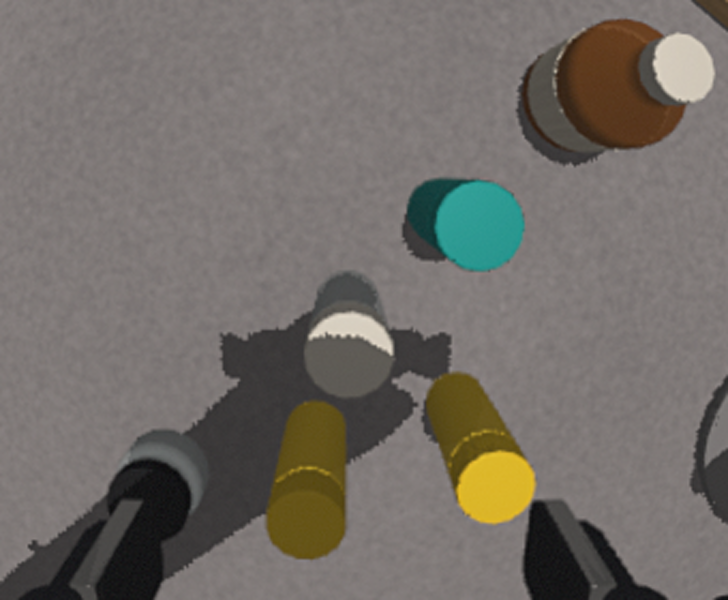

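White-capped bottle at raw (323,185); look-alikes are turquoise (384,126) and yellow (303,265), (391,247). The white-capped clear one fits the description, and this crop confirms it.

```bash
python3 -m jog '[[[8.5,0.1,0.25,2,0],[8.5,0,0,2.5,0],[8.5,0,0,2.5,0],[8.5,0,0,2.5,0],[8.5,0,0,2.5,0],[8.5,0,0,2,0],[8.5,0,0,1.5,0],[8.5,0,0,1.2,0],[8.5,0,0,1.2,0],[8.5,0,0,0,0],[8.5,0,0,0,0]]]'
python3 -m jog '[[[0,0,0,0,0],[0,0,0,0,0],[0,0,0,0,0],[0,0,0,0,0],[0,0,0,0,0],[0,0,0,0,0],[0,0,0,0,0],[0,0,0,0,0],[0,0,0,0,0]]]'
python3 - <<'E'
from h import *
im=manip.snapshot("wrist");s=manip.snapshot("scene")
cv2.imwrite("pics/w4.png",np.hstack([cv2.resize(im[120:360,200:440],(400,400)),cv2.resize(s[60:200,190:330],(400,400),interpolation=cv2.INTER_CUBIC)]))
E
```

```text
time: 14.83
eef_pos: [0.4954, -0.3242, 0.0689]
tcp_rot: [-3.033, -0.815, 0.001]
contact_force: [0.3, 0.7, 0.2]
gripper_width: 0.0845
time: 15.58
eef_pos: [0.4961, -0.3243, 0.0702]
tcp_rot: [3.033, 0.815, 0.002]
contact_force: [-0.7, 0.9, 6.4]
gripper_width: 0.0388
```

View pics/w4.png

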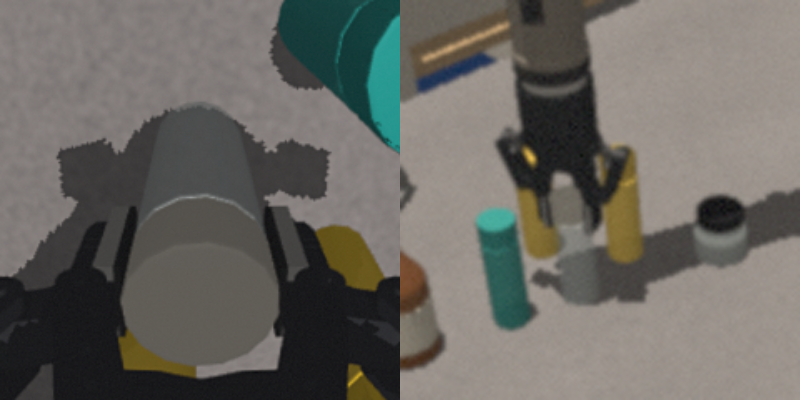

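```bash
python3 -m jog '[[[0,0,0,-0.5,0],[0,0,0,-1,0],[0,0,0,-1.5,0],[0,0,0,-2,0],[0,0,0,-2,0],[0,0,0,-2,0],[0,0,0,-2,0],[0,0,0,-2,0],[0,0,0,-1.5,0],[0,0,0,-0.7,0],[0,0,0,0,0]]]'
python3 -m jog '[[[0,0.9,-1.2,0,0],[0,1.9,-2.4,0,0],[0,1.9,-2.4,0,0],[0,1.9,-2.4,0,0],[0,1.9,-2.4,0,0],[0,1.9,-2.4,0,0],[0,1.9,-2.4,0,0],[0,1.9,-2.4,0,0],[0,1.9,-2.4,0,0],[0,1.9,-2.4,0,0]]]'
python3 -m jog '[[[0,1.9,-2.4,0,0],[0,1.9,-2.4,0,0],[0,1.9,-2.4,0,0],[0,1.9,-2.4,0,0],[0,1.9,-2.4,0,0],[0,1.9,-2.4,0,0],[0,0.75,-1.4,0,0],[0,0,0,0,0]]]'
python3 -m jog '[[[0,0,0,0,-3],[0,0,0,0,-6],[0,0,0,0,-6],[0,0,0,0,-6],[0,0,0,0,-6],[0,0,0,0,-6],[0,0,0,0,-6],[0,0,0,0,-6],[0,0,0,0,-6],[0,0,0,0,-6],[0,0,0,0,-6],[0,0,0,0,-6]]]'
python3 -m jog '[[[0,0,0,0,-5],[0,0,0,0,-2.5],[0,0,0,0,0],[0,0,0,0,0]]]'
python3 - <<'E'
from h import *
np.set_printoptions(precision=4,suppress=True)
o=manip.get_obs();im=manip.snapshot("wrist");s=manip.snapshot("scene");t=manip.snapshot("top")
np.save("o5.npy",o,allow_pickle=True);R=Ro.from_rotvec(o["tcp_rot"]).as_matrix()
print(o["q"],np.degrees(np.arctan2(R[1,1],R[0,1])),R.T@(np.array([.5623,.1643,0])-o["eef_pos"]),o["gripper_width"])
cv2.imwrite("pics/w5raw.png",im)
cv2.imwrite("pics/w5.png",np.hstack([cv2.resize(im[100:340,180:460],(467,400)),cv2.resize(s[150:310,260:390],(325,400),interpolation=cv2.INTER_CUBIC)]))
E
```

```text
time: 16.6
eef_pos: [0.4965, -0.3247, 0.2231]
tcp_rot: [3.031, 0.814, 0.004]
contact_force: [0.6, 0.0, -1.8]
gripper_width: 0.0388
time: 17.43
eef_pos: [0.5352, -0.034, 0.2193]
tcp_rot: [-3.032, -0.816, 0.005]
contact_force: [0.3, -1.0, -1.3]
gripper_width: 0.0389
time: 18.1
eef_pos: [0.5592, 0.1688, 0.2194]
tcp_rot: [-3.024, -0.83, 0.005]
contact_force: [0.2, 1.4, -2.1]
gripper_width: 0.0388
time: 19.1
eef_pos: [0.5615, 0.1602, 0.2195]
tcp_rot: [-2.032, -2.395, 0.005]
contact_force: [-0.6, 0.7, -1.9]
gripper_width: 0.0388
time: 19.43
eef_pos: [0.562, 0.1604, 0.2199]
tcp_rot: [-1.879, -2.517, 0.004]
contact_force: [-0.6, -0.4, -2.5]
gripper_width: 0.0392
[ 0.3042  0.5481 -0.9722  1.3692  0.4479  1.4563 -0.3601] 16.513633940649925 [0.0038 0.002  0.2199] 0.039192551220366266
```

View pics/w5.png

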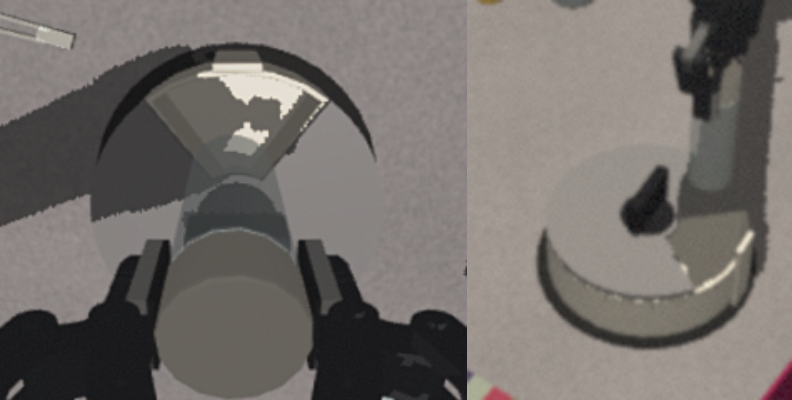

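```bash
python3 -m jog '[[[0,0.38,0.2,0,0],[0,0,0,1,0],[0,0,0,1.5,0],[0,0,0,1.5,0],[0,0,0,1.5,0],[0,0,0,1.5,0],[0,0,0,0.5,0],[0,0,0,0,0]]]'
python3 -m jog '[[[0,0,0,1,0],[0,0,0,1,0],[0,0,0,1,0],[0,0,0,1,0],[0,0,0,1,0],[0,0,0,0.5,0],[0,0,0,0.3,0],[0,0,0,0.2,0],[0,0,0,0,0]]]'
python3 -m jog '[[[0,0,0,0.2,0],[0,0,0,0.2,0],[0,0,0,0,0],[0,0,0,0,0]]]'
```

```text
time: 20.25
eef_pos: [0.5625, 0.1644, 0.1439]
tcp_rot: [-1.876, -2.517, 0.005]
contact_force: [0.2, -0.3, -0.9]
gripper_width: 0.039
time: 21.0
eef_pos: [0.5637, 0.1651, 0.0859]
tcp_rot: [-1.878, -2.518, 0.0]
contact_force: [0.5, 0.2, -2.0]
gripper_width: 0.0389
time: 21.33
eef_pos: [0.5639, 0.165, 0.0822]
tcp_rot: [1.878, 2.518, 0.0]
contact_force: [0.6, 0.3, -3.1]
gripper_width: 0.0387
```

```bash
python3 -m jog '[[[0,0,0,0.2,0],[0,0,0,0.15,0],[0,0,0,0,0],[0,0,0,0,0]]]'
python3 -m jog '[[[0,0,0,0.1,0],[0,0,0,0,0],[0,0,0,0,0]]]'
```

```text
time: 21.67
eef_pos: [0.5637, 0.165, 0.0785]
tcp_rot: [-1.878, -2.518, 0.0]
contact_force: [0.0, 0.2, -2.4]
gripper_width: 0.0388
time: 21.92
eef_pos: [0.5638, 0.1652, 0.0782]
tcp_rot: [1.878, 2.518, 0.0]
contact_force: [-2.6, 0.0, 3.7]
gripper_width: 0.0389
```

```bash
python3 -m jog '[[[8.5,0,0,0,0],[8.5,0,0,0,0],[8.5,0,0,0,0],[8.5,0,0,0,0],[8.5,0,0,0,0],[8.5,0,0,0,0],[8.5,0,0,-0.5,0],[8.5,0,0,-1.5,0],[8.5,0,0,-3,0],[8.5,0,0,-3,0],[8.5,0,0,-3,0],[8.5,0,0,-3,0]]]'
python3 -m jog '[[[8.5,-1,0,-3,0],[8.5,-2,0,-1,0],[8.5,-3,0,0,0],[8.5,-3,0,0,0],[8.5,0,0,0,0],[8.5,0,0,0,0]]]'
python3 - <<'E'
from h import *
np.set_printoptions(precision=4,suppress=True)
o=manip.get_obs();im=manip.snapshot("wrist");s=manip.snapshot("scene")
np.save("o6.npy",o,allow_pickle=True)
print(o["eef_pos"],o["contact_force"])
for n,X in dict(cap=(.5623,.1643,.138),tab=(.5515,.2005,.086),ax=(.581,.102,.108)).items():print(n,wproj(np.array(X),o),proj("scene",np.array(X)))
cv2.imwrite("pics/w6raw.png",im)
cv2.imwrite("pics/w6.png",np.hstack([cv2.resize(im[40:240,220:440],(440,400)),cv2.resize(s[170:300,270:390],(360,400),interpolation=cv2.INTER_CUBIC)]))
E
```

```text
time: 22.92
eef_pos: [0.5635, 0.1652, 0.2194]
tcp_rot: [1.878, 2.519, 0.001]
contact_force: [0.7, 0.1, -0.3]
gripper_width: 0.0848
time: 23.42
eef_pos: [0.5903, 0.0757, 0.2574]
tcp_rot: [1.885, 2.513, -0.001]
contact_force: [-1.0, 0.7, -0.5]
gripper_width: 0.0852
[0.5903 0.0757 0.2574] [-0.9558  0.7071 -0.4564]
cap [[317.3459  85.9996]] [357.1734 225.2441]
tab [[317.5288  53.9165]] [370.3898 246.2282]
ax [[318.1806 151.5609]] [331.839  224.3032]
```

View pics/w6.png

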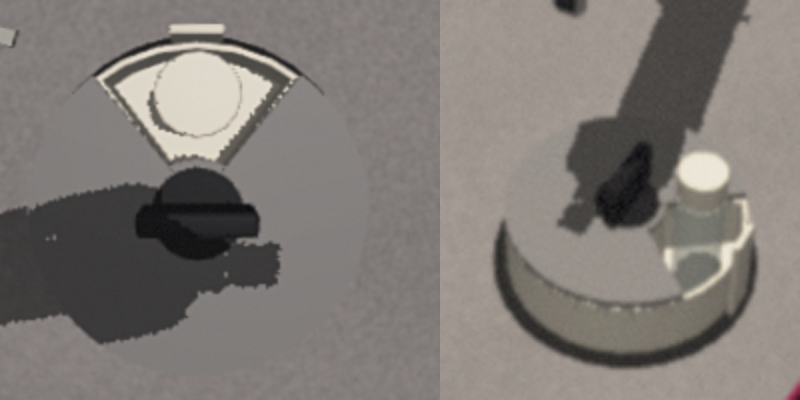

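```bash
python3 -c "
from station import manip
print(manip.hand_in())"
```

```text
the job is handed in; nothing more can be done
None
```

I turned the cover about 79° anticlockwise by its bar handle, so its opening lies over the tabbed compartment. Then I gripped the white-capped bottle near its cap and lowered it slowly onto the compartment floor. I let go and handed the job in at about 23.5 s of the 72 s allowed.

- **Opening:** in the last wrist picture its corners were centred on the tab to within about a pixel. Before the bottle went in, I measured the opening at 106.5–107.2° and the tab at 107.3°, so they agree to within about 1°.
- **Bottle:** floor contact came at the expected height (3.7 N upward at tool height 0.078 m). The cap ended within about 2 mm of the compartment's centre, upright and free of the gripper.
- **Bystanders:** I felt no contact with any of them, but did not measure their positions again at the end. The turquoise and yellow look-alikes were left alone.

- **First grip missed:** the first attempt on the bar closed on nothing at the stated tool height. The fingertips sit roughly 30–35 mm farther back than the stated 14 mm ahead of the tool point, so I went about 32 mm lower and it held.
- **Grip height disagreed:** the two views differed by about 20 mm on how high the fingertips were on the bottle: about 76 mm above the foot in the scene camera, about 96 mm in the wrist camera. So the grip point may be only just above the 90 mm you asked for. Either way the fingers stayed above the cover.

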